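Repack the fitters' spares case and put its lid on

TASK

The lid of the spares case will not go on, because the screw tin and the roll of tape are lying in each other's foam pockets. Swap the two, using a free bit of bench on the way, lay the small plug-in relay from the bench into its own slot, and then set the lid squarely on the case so that it sits fully home. Don't push the screwdriver or the side cutter about, and let go of everything at the end.

Things in the scene. Friction and masses are not known exactly. Their poses are not given: they have to be found in the camera images.
- tin_c (a point): Round white screw tin with a closed flat lid (stays shut), 65 mm diameter, 35 mm high, about 0.11 kg. The point is its centre, half-way up; z is its upright axis. It starts standing in the pocket of block_shallow, too high for the lid.
- tape_c (a point): Roll of blue insulating tape lying flat, 65 mm diameter, 19 mm high, about 0.07 kg. The point is its centre, half-way up; z is the roll's axis. It starts lying at the bottom of the pocket of block_deep.
- relay_c (a point): Small beige plug-in relay lying flat on the bench: 12 mm along its x, 33 mm along its y (three pins at one y end; either way round will do), 15 mm high, 30 g. The point is its centre, half-way up. The bench is at z = 0.
- lid_grip (a point): Grey lift-off lid, 160 by 288 mm over its skirt, 0.28 kg, lying right way up; half-turn symmetric. Point: centre of its black bar over the middle (bar 104 mm along y, 16 wide along x, 14 high, 14 gap under it); pinch across x. Lid's underside 24 mm, skirt's edge 38 mm below the point. Seated on the rim, the point is 73 mm above the case's origin. The flared skirt clears the case by 5 mm each side.
- case: Open case of grey plastic, fixed on the bench, 138 mm along x by 266 mm along y, walls 4 mm, rim 49 mm above its origin, which is the centre of its underside. The strip of bench between case and lid holds nothing but the relay. Three foam blocks of equal size stand in it side by side along y, in any order; their tops are 2 mm below the rim. The lid's x and y go along the case's.
- block_deep: Dark foam block in the case with the deep round pocket: the tin's own place. 130 mm along x by 86 along y, 44 high; origin: centre of its underside, axes as the case's. The pocket is a central bore of 81 mm diameter, crossed by a finger slot 44 mm wide along y and 126 long along x, equally deep; its flat floor is 6 mm above the origin (38 mm deep).
- block_shallow: Dark foam block in the case with the shallow round pocket, the tape's own place. Size, origin, bore and finger slot as block_deep, but the floor is 22 mm above the origin (22 mm deep).
- block_slot: Dark foam block in the case with the small slot: the relay's own place, empty at the start. Size and origin as block_deep. The slot is 28 mm along x by 48 along y, central, crossed by a finger slot 32 mm wide along y and 78 long along x; its flat floor is 26 mm above the origin (18 mm deep). The relay lies in it with its long side along y.
- driver_c (a point): Red screwdriver lying on the bench, 180 mm along its y, 24 across, 28 high; a bystander to leave alone. The point is its centre.
- cutter_c (a point): Side cutter (diagonal pliers) with red grips lying on the bench, 162 mm along its y, 54 mm across, 13 mm high; a bystander to leave alone. The point is its centre.

How it is judged:
By the outcome, as a careful person would: the job done as asked, in the order asked, and still so for the second after the job is handed in, with the robot touching nothing.
It also fails if it takes over 134 s, if anything falls off the work surface, if the arm or the gripper's body presses on something with over 40 N, if the wrist force passes 120 N, or if a joint passes its speed limit or range.

ROBOT

A 6-joint arm with a two-finger parallel gripper is mounted at the origin on a cart in front of the work surface, level with it; the furniture and walls round the work are solid. World frame = base frame: x ahead of the robot, y to its left, z up, the work surface at z = 0. Lengths are in m, angles in degrees, forces in N, time in s.
With the tool pointing down it reaches from about 0.375 to 0.925 m from the base axis. Payload 5.7 kg.
Tool frame: the origin (TCP) lies midway between the tips of the shut fingers; the grasp point (between the pads) lies 19 mm behind it; z points along the fingers, y is the line along which they close (so a half turn about z gives the same grasp; the last joint's range is limited). The gripper opens to 88 mm and grips with 3 to 60 N. Pads are 20 mm wide; open, the fingers measure 115 mm over their backs; the gripper's body (75 mm by 178 mm) begins 61 mm behind the grasp point.
Start: joints at [57.92, 20.558, 86.54, -0, 72.909, -6.595], TCP at [0.258, 0.542, 0.223] pointing down, gripper open.
Joint ranges: [-170.27, 170.27], [-57.76, 135], [12.27, 136.19], [-55.21, 235.2], [11.17, 155.16], [-170.74, 170.74]. Speed limits (degrees/s): [136.94, 136.94, 180, 180, 180, 180].

INTERFACE

Orientations are given as [roll, pitch, yaw] about the fixed x, y, z axes, in that order (R = Rz(yaw) Ry(pitch) Rx(roll)).
In Python, from workcell import ctrl, read_camera, workorder gives the robot as it stands.
- The arm moves only by the tool move_arm, never from a script. Its argument "motion" is a list of rows, each a list of 7 numbers: the opening, from 0 (shut) to 1 (fully open), then the shift along the tool's x, y, z in units of 40 mm (1.0 is 40 mm), then the turn, a rotation vector about the tool's x, y, z in units of 8 degrees (1.0 is 8 degrees). In form: [[hand, tx, ty, tz, wx, wy, wz], ...]. A call has 1 to 5 rows; each row shifts and turns the commanded pose from where the row before left it, along the tool's axes as they then stand; what a row does not reach is not made up. A row lasts 1/10 s, in which the tool goes at most 50 mm and 8.59 degrees, less where a joint would pass 70% of its speed; a pose out of reach is approached as far as the arm can. A call is refused whole if a number of a shift passes 1 or a number of a turn 1, either way. A call with a gripper value outside its range is refused whole. The fingers move at their own pace and stop on an object; the grip force is fixed at half the most. Time passes only in rows, so rows that do not move let the fingers close. It gives the time, the measured TCP pose, the force, the opening and the grip force at its end, in the units of the state.
- ctrl.read_state(): the state, without advancing time (a new reading comes with each control period).
- read_camera(name): name is "scene" or "top" or "wrist"; returns a dict with "frame" (400x640x3 uint8, red, green, blue), "z_map" (400x640 float32, m along the optical axis (not along the pixel's ray), 0 where there is no reading), "vertical_fov" (degrees; the focal length in pixels is half the picture's height over the tangent of half this angle, whatever the lens; pixels are square), "cx", "cy" (the principal point, pixels), "distortion" ([k1, k2, p1, p2, k3] as OpenCV has them; the pictures are not rectified), "R" (3x3) and "t" (3): a world point X has camera coordinates R X + t; the wrist camera has in their place "T_tool_cam" (4x4, takes a point from camera to tool coordinates, whose origin is the TCP and whose axes are the flange's). Camera axes: x right, y down, z forward; pixel columns grow to the right and rows downward; lengths in m; the calibration is good to about 2 mm. A picture is of the moment at which its call begins: read the wrist's pose just before it.
- workorder.job_done(): hands the job in; it is judged then, once.
The state is a dict: "time": time; "qpos": joint angles; "joint_velocities": joint speeds; "joint_efforts": joint torques, N m; "ee_pos": TCP position; "eef_rot": TCP orientation; "wrist_force": force on the tool from outside, world axes, zero at the start; "ft_torque": the same for the moment, N m; "grip_width": opening from 0.0 (shut) to 1.0 (fully open); "gripper_force": force on a finger pad.
Only numpy, scipy, OpenCV 4.12 (cv2) and the standard library are available. Lean on these libraries where they do the work, as an engineer would, in place of code of your own. Each camera call takes 0.05 s, during which the arm holds its last target. There are 200 camera calls.

## Working session

There is one attempt and no reset: what is moved stays moved. The work goes in short steps, Python scripts to look and compute and a tool call to move; the robot and the scene stay as the last step left them, time stands still between calls to the robot, and variables do not carry over. Pictures are saved under pics/ and viewed, at most 14 in all, crops included, and the job is handed in when it is done.

Besides the shell and the picture viewer there is one more tool, called after ">>>" by a JSON object that holds its "method" and its "body", one argument or row to a line. move_arm: Moves the arm, as the interface text tells. Its arguments: {"type":"object","properties":{"motion":{"type":"array"}},"required":["motion"]}

```bash
mkdir -p pics; cat > h.py <<'E'
import numpy as np, cv2
from workcell import ctrl, read_camera, workorder
from scipy.spatial.transform import Rotation as Ro
def cloud(c):
    d=c["z_map"];h,w=d.shape;f=h/2/np.tan(np.radians(c["vertical_fov"])/2)
    K=np.array([[f,0,c["cx"]],[0,f,c["cy"]],[0,0,1]])
    u,v=np.meshgrid(np.arange(w),np.arange(h))
    p=cv2.undistortPoints(np.stack([u,v],-1).reshape(-1,1,2).astype(np.float64),K,np.array(c["distortion"],float)).reshape(h,w,2)
    P=np.concatenate([p*d[...,None],d[...,None]],-1)
    if "R" in c: W=(P-np.array(c["t"]))@np.array(c["R"])
    else:
        s=ctrl.read_state();T=np.array(c["T_tool_cam"]);R=Ro.from_euler('xyz',s["eef_rot"],degrees=True).as_matrix()
        W=(P@T[:3,:3].T+T[:3,3])@R.T+np.array(s["ee_pos"])
    W[d==0]=np.nan
    return W
def save(n,img): cv2.imwrite("pics/"+n+".png",img[...,::-1])
E
python3 - <<'E'
from h import *
print(ctrl.read_state())
for n in ["top","scene"]:
    c=read_camera(n);save(n+"0",c["frame"]);W=cloud(c);np.save(n+"0.npy",W);np.save(n+"0i.npy",c["frame"])
    print(n,c["R"],c["t"],c["vertical_fov"],c["distortion"])
E
```

```text
{'time': 0.0, 'qpos': array([ 5.79214975e+01,  2.05981175e+01,  8.65977019e+01, -4.54664459e-04,
        7.29087165e+01, -6.59487554e+00]), 'joint_velocities': array([ 0.06458494,  0.01599141,  0.06425871, -0.07065581, -0.10659051,
        0.02301439]), 'joint_efforts': array([-6.93015427e-04, -5.15376592e+01, -2.70722562e+01,  6.69306424e-02,
        3.49753804e-02, -8.69385553e-05]), 'ee_pos': array([0.25779736, 0.54103696, 0.22181624]), 'eef_rot': array([-1.79896106e+02, -1.15742921e-02,  1.54516497e+02]), 'wrist_force': array([0.39910008, 0.01621118, 0.08291504]), 'ft_torque': array([-0.04206049, -0.03456162,  0.01086774]), 'gripper_force': 0.0, 'grip_width': 0.9988753358687411}
top [[-0.01215142 -0.99992164  0.00300843]
 [-0.99846895  0.01197128 -0.05400407]
 [ 0.05396382 -0.00366005 -0.99853618]] [0.04446271 0.57061687 1.25789082] 45.96229514443604 [0.00413072 0.         0.         0.         0.        ]
scene [[ 0.57686423 -0.81683847 -0.00160567]
 [-0.49947112 -0.35117762 -0.79196141]
 [ 0.64634067  0.45765619 -0.61056903]] [-0.30072786  0.32969004  0.57008658] 47.78597267574913 [-0.12362034  0.          0.          0.          0.        ]
```

View pics/top0.png

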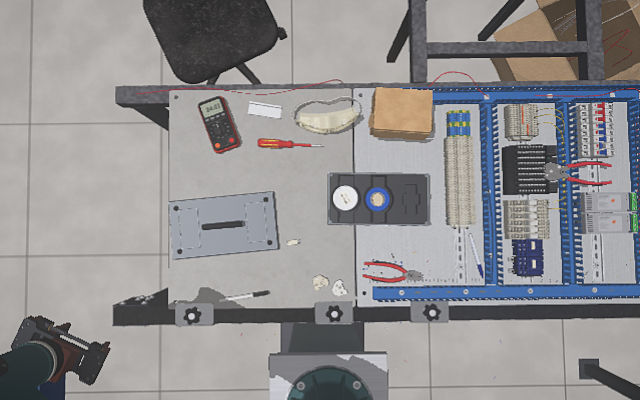

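View pics/scene0.png

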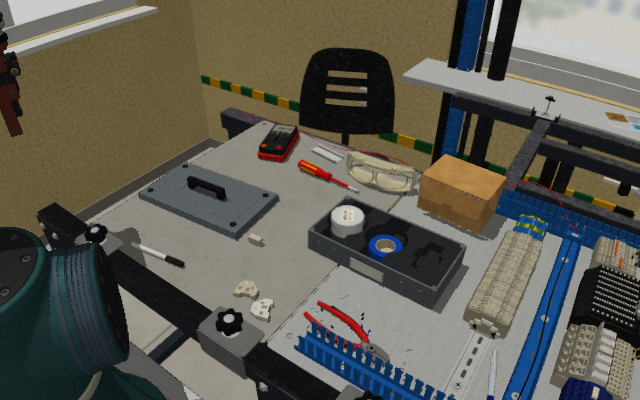

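```bash
python3 - <<'E'
from h import *
W=np.load("top0.npy");I=np.load("top0i.npy")
print(I.shape)
def rect(name,m):
    P=W[m];P=P[~np.isnan(P[:,0])]
    r=cv2.minAreaRect(P[:,:2].astype(np.float32));print(name,len(P),np.round(r[0],4),np.round(r[1],4),round(r[2],2),"z",np.round(np.nanpercentile(P[:,2],[5,50,95]),4), "mean",P.mean(0).round(4))
Z=W[...,2]
def box(u0,v0,u1,v1):
    m=np.zeros(Z.shape,bool);m[v0:v1,u0:u1]=1;return m
rect("case rim",box(320,165,438,232)&(Z>0.035)&(Z<.056))
rect("tin",box(328,180,362,216)&(Z>0.057)); 
rect("lid",box(160,185,285,265)&(Z>0.025)&(Z<.045));rect("bar",box(190,210,255,240)&(Z>0.05))
rect("relay",box(283,234,304,250)&(Z>0.008))
hsv=cv2.cvtColor(I,cv2.COLOR_RGB2HSV)
rect("tape",box(362,180,395,218)&(hsv[...,0]>100)&(hsv[...,0]<130)&(hsv[...,1]>130))
rect("driver",box(250,132,330,155)&(Z>0.006));rect("cutter",box(358,255,428,285)&(Z>0.004)&(Z<.03))
print("bench z",np.nanmedian(Z[160:180,250:290]),np.nanmedian(Z[245:265,300:320]),np.nanmedian(Z[190:210,290:310]))
for u,v in [(300,170),(300,200),(345,198),(378,199),(412,200),(412,180),(340,160),(395,150),(330,110),(402,110),(430,200),(320,285),(338,285)]: print(u,v,W[v,u].round(3))
save("topc",cv2.resize(I[130:290,160:440],None,fx=2.85,fy=2.85,interpolation=cv2.INTER_CUBIC))
E
```

```text
(400, 640, 3)
case rim 2956 [ 0.5636 -0.1333] [0.2671 0.1385] 88.7 z [0.0412 0.046  0.0513] mean [ 0.563  -0.1495  0.046 ]
tin 332 [ 0.5661 -0.045 ] [0.0618 0.063 ] 25.71 z [0.0572 0.0593 0.0622] mean [ 0.5657 -0.0447  0.0594]
lid 181 [0.4844 0.302 ] [0.0985 0.2019] 27.72 z [0.0294 0.0425 0.0446] mean [0.4988 0.2824 0.0412]
bar 1 [0.501  0.3022] [0. 0.] 0.0 z [0.0517 0.0517 0.0517] mean [0.501  0.3022 0.0517]
relay 48 [0.4501 0.0941] [0.0296 0.0108] 89.67 z [0.0104 0.0141 0.0186] mean [0.4506 0.0965 0.0143]
tape 257 [ 0.5624 -0.1367] [0.0656 0.0593] 88.6 z [0.022  0.0266 0.0312] mean [ 0.563  -0.1342  0.0263]
driver 352 [0.7272 0.0896] [0.0381 0.197 ] 3.11 z [0.0075 0.0179 0.0249] mean [0.7192 0.1251 0.017 ]
cutter 536 [ 0.3712 -0.1709] [0.173  0.0751] 89.25 z [0.0045 0.0089 0.0137] mean [ 0.365  -0.1743  0.0089]
bench z -0.0009316656712824423 -0.0008505900562654568 -0.0010285895377587762
300 170 [0.646 0.072 0.002]
300 200 [0.563 0.073 0.001]
345 198 [ 0.564 -0.046  0.061]
378 199 [ 0.563 -0.139  0.007]
412 200 [ 0.559 -0.227  0.028]
412 180 [ 0.611 -0.225  0.042]
340 160 [ 0.672 -0.038  0.003]
395 150 [ 0.698 -0.19  -0.001]
330 110 [ 0.813 -0.013 -0.007]
402 110 [ 0.787 -0.193  0.092]
430 200 [ 0.559 -0.283 -0.003]
320 285 [0.334 0.021 0.007]
338 285 [ 0.333 -0.027  0.008]
```

View pics/topc.png

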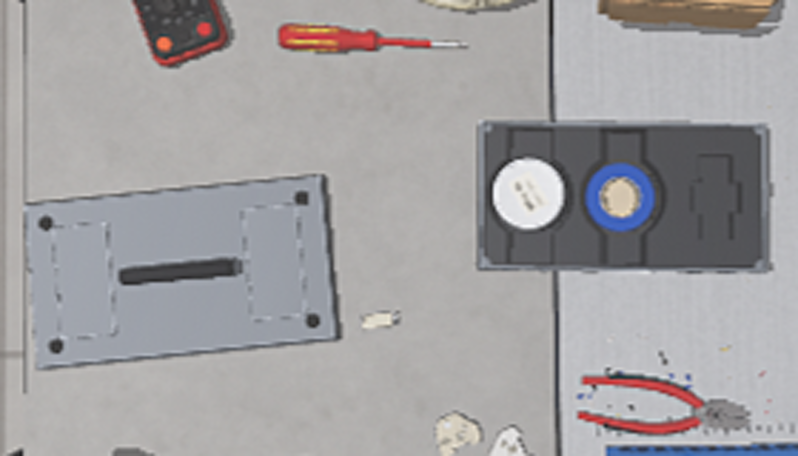

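```bash
cat >> h.py <<'E'
def go(x,y,z,yaw,p=None,r=None):
    s=ctrl.read_state()
    if p is None: p=np.array(s["ee_pos"]);r=s["eef_rot"]
    R=Ro.from_euler('xyz',r,degrees=True);G=Ro.from_euler('xyz',[180,0,yaw],degrees=True)
    t=R.inv().apply(np.array([x,y,z])-p)/.04
    w=(R.inv()*G).as_rotvec(degrees=True)/8
    print("total",t.round(2),w.round(2),"t",s["time"],"w",round(s["grip_width"],3))
    # tool-frame shifts per row, turning evenly
    n=int(np.ceil(max(np.linalg.norm(t)/1.1,abs(t).max()/.95,np.linalg.norm(w)/.95,1)))
    step=R.as_matrix()@t/n;rows=[]
    for i in range(n):
        Ri=R*Ro.from_rotvec(w*8*i/n,degrees=True)
        rows.append(np.r_[(Ri.inv().apply(step)),w/n].round(2))
    print(n);[print(list(map(float,q))) for q in rows]
E
python3 - <<'E'
from h import *
go(.45,.17,.33,88.7)
E
```

```text
total [-8.33 -6.31 -2.69] [-0.01  0.01  8.23] t 0.1 w 1.001
10
[-0.83, -0.63, -0.27, -0.0, 0.0, 0.82]
[-0.9, -0.53, -0.27, -0.0, 0.0, 0.82]
[-0.95, -0.42, -0.27, -0.0, 0.0, 0.82]
[-1.0, -0.31, -0.27, -0.0, 0.0, 0.82]
[-1.03, -0.2, -0.27, -0.0, 0.0, 0.82]
[-1.04, -0.08, -0.27, -0.0, 0.0, 0.82]
[-1.04, 0.04, -0.27, -0.0, 0.0, 0.82]
[-1.03, 0.16, -0.27, -0.0, 0.0, 0.82]
[-1.01, 0.28, -0.27, -0.0, 0.0, 0.82]
[-0.97, 0.39, -0.27, -0.0, 0.0, 0.82]
```

>>> {"method": "move_arm", "body": {
  "motion": [
    [1,-0.8,-0.6,-0.3,0,0,0.8],
    [1,-0.9,-0.5,-0.3,0,0,0.8],
    [1,-0.95,-0.4,-0.3,0,0,0.8],
    [1,-1,-0.3,-0.3,0,0,0.8],
    [1,-1,-0.2,-0.3,0,0,0.8]
  ]
}}

```text
time: 0.6
ee_pos: [0.3558, 0.3596, 0.2827]
eef_rot: [-180.0, 0.0, 122.3]
wrist_force: [1.1, 0.1, -0.1]
grip_width: 0.996
gripper_force: 0.0
```

>>> {"method": "move_arm", "body": {
  "motion": [
    [1,-1,-0.1,-0.3,0,0,0.8],
    [1,-1,0,-0.3,0,0,0.8],
    [1,-1,0.2,-0.3,0,0,0.8],
    [1,-1,0.3,-0.3,0,0,0.8],
    [1,0,0,0,0,0,0.8]
  ]
}}

```text
time: 1.1
ee_pos: [0.4362, 0.2147, 0.3321]
eef_rot: [179.8, 0.1, 90.0]
wrist_force: [-0.2, 0.7, -0.2]
grip_width: 1.0
gripper_force: 0.0
```

>>> {"method": "move_arm", "body": {
  "motion": [
    [1,0,0,0,0,0,0],
    [1,0,0,0,0,0,0]
  ]
}}

```text
time: 1.3
ee_pos: [0.4326, 0.2184, 0.3302]
eef_rot: [-179.9, 0.0, 90.7]
wrist_force: [0.6, -0.5, -0.2]
grip_width: 1.0
gripper_force: 0.0
```

```bash
cat >> h.py <<'E'
def look(n):
    s=ctrl.read_state();c=read_camera("wrist");save(n,c["frame"]);W=cloud(c)
    np.save(n+".npy",W);np.save(n+"i.npy",c["frame"]);return c,W
E
python3 - <<'E'
from h import *
c,W=look("w1");print(np.round(c["T_tool_cam"],3),c["vertical_fov"])
go(.53,-.06,.36,88.7)
E
```

```text
[[ 0.    -0.956 -0.292  0.08 ]
 [ 1.     0.     0.001 -0.001]
 [-0.001 -0.292  0.956 -0.161]
 [ 0.     0.     0.     1.   ]] 70.50278864683861
total [-7.    2.35 -0.75] [-0.01  0.    0.25] t 1.35 w 0.996
8
[-0.87, 0.29, -0.09, -0.0, 0.0, 0.03]
[-0.87, 0.3, -0.09, -0.0, 0.0, 0.03]
[-0.87, 0.3, -0.09, -0.0, 0.0, 0.03]
[-0.87, 0.31, -0.09, -0.0, 0.0, 0.03]
[-0.87, 0.31, -0.09, -0.0, 0.0, 0.03]
[-0.87, 0.31, -0.09, -0.0, 0.0, 0.03]
[-0.87, 0.32, -0.09, -0.0, 0.0, 0.03]
[-0.87, 0.32, -0.09, -0.0, 0.0, 0.03]
```

View pics/w1.png

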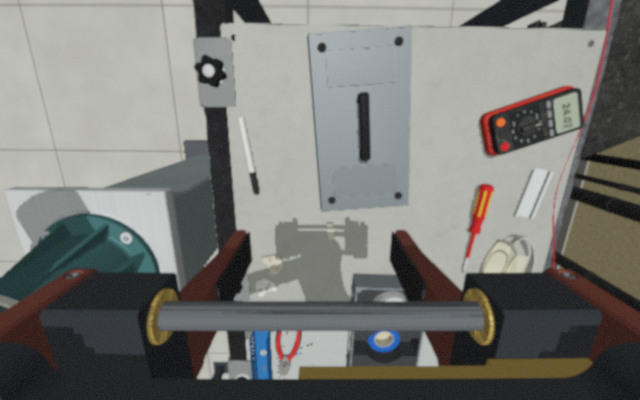

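>>> {"method": "move_arm", "body": {
  "motion": [
    [1,-1,0.25,0,0,0,0.2],
    [1,-1,0.25,0,0,0,0],
    [1,-1,0.25,0,0,0,0],
    [1,-1,0.25,0,0,0,0],
    [1,-1,0.25,0,0,0,0]
  ]
}}

```text
time: 1.85
ee_pos: [0.4803, 0.0173, 0.3303]
eef_rot: [-180.0, -0.0, 89.2]
wrist_force: [-0.0, 0.4, 0.4]
grip_width: 0.997
gripper_force: 0.0
```

>>> {"method": "move_arm", "body": {
  "motion": [
    [1,-1,0.25,0,0,0,0],
    [1,-1,0.25,0,0,0,0],
    [1,-1,0.25,0,0,0,0],
    [1,-1,0.25,0,0,0,0],
    [1,-1,0.25,0,0,0,0]
  ]
}}

```text
time: 2.35
ee_pos: [0.527, -0.1835, 0.3302]
eef_rot: [-180.0, -0.0, 89.1]
wrist_force: [0.4, 0.2, -0.5]
grip_width: 0.997
gripper_force: 0.0
```

>>> {"method": "move_arm", "body": {
  "motion": [
    [1,-1,0.25,0,0,0,0],
    [1,0,0,0,0,0,0],
    [1,0,0,0,0,0,0],
    [1,0,0,0,0,0,0]
  ]
}}

```text
time: 2.75
ee_pos: [0.5357, -0.2215, 0.3303]
eef_rot: [-179.9, -0.1, 89.1]
wrist_force: [0.1, 0.1, 0.2]
grip_width: 0.996
gripper_force: 0.0
```

```bash
cat >> h.py <<'E'
def rect(name,W,m):
    P=W[m];P=P[~np.isnan(P[:,0])]
    r=cv2.minAreaRect(P[:,:2].astype(np.float32));print(name,len(P),np.round(r[0],4),np.round(r[1],4),round(r[2],2),"z",np.round(np.nanpercentile(P[:,2],[5,50,95]),4))
def box(u0,v0,u1,v1):
    m=np.zeros((400,640),bool);m[v0:v1,u0:u1]=1;return m
E
python3 - <<'E'
from h import *
W=np.load("w1.npy");Z=W[...,2]
print(np.nanmedian(Z[215:225,400:440]))
rect("bar",W,box(340,80,390,170)&(Z>.045));rect("lid",W,box(295,15,425,220)&(Z>.02))
rect("lidtop",W,box(295,15,425,220)&(Z>.028))
print(W[110,340],W[180,365],W[100,364],W[150,364])
c,W=look("w2");Z=W[...,2];np.set_printoptions(suppress=True)
print(ctrl.read_state()["ee_pos"],ctrl.read_state()["eef_rot"])
E
```

```text
-0.00014015064444231062
bar 123 [0.4995 0.2778] [0.011  0.0969] 4.45 z [0.045  0.0454 0.0465]
lid 767 [0.4999 0.2772] [0.1202 0.25  ] 4.46 z [0.0306 0.0438 0.0457]
lidtop 740 [0.4997 0.2785] [0.0161 0.1024] 5.0 z [0.0393 0.0438 0.0457]
[0.46222197 0.30339652 0.01702944] [0.50888719 0.18927008 0.01749596] [0.4958428  0.31789589 0.04417137] [0.5000286  0.24369641 0.0445681 ]
[ 0.53574742 -0.22149381  0.33051178] [-179.96162994   -0.04307596   89.06112529]
```

View pics/w2.png

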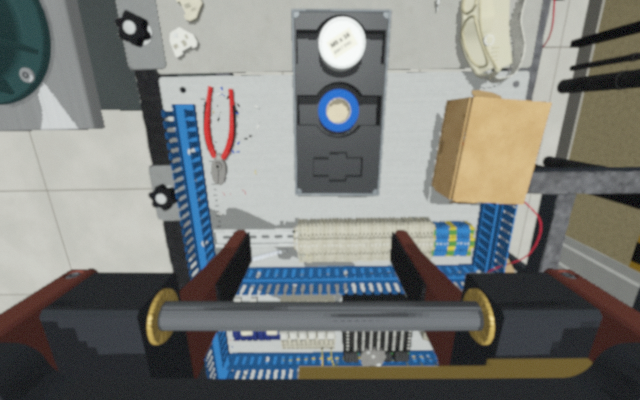

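```bash
python3 - <<'E'
from h import *
W=np.load("w2.npy");Z=W[...,2];I=np.load("w2i.npy")
b=box(285,3,392,205)
print("bench",np.nanmedian(Z[205:215,320:380]),np.nanmedian(Z[120:170,260:280]))
rect("rim",W,b&(Z>.0455)&(Z<.056));rect("case",W,b&(Z>.03)&(Z<.056))
rect("tin",W,box(312,10,372,75)&(Z>.056))
hsv=cv2.cvtColor(I,cv2.COLOR_RGB2HSV)
rect("tape",W,box(312,85,365,136)&(hsv[...,0]>100)&(hsv[...,0]<130)&(hsv[...,1]>150)&(Z>.02))
rect("slot",W,box(310,148,366,186)&(Z<.036))
print([W[v,u].round(4) for u,v in [(338,167),(295,100),(383,100),(340,194),(220,110),(220,165)]])
save("w2c",cv2.resize(I[0:210,280:400],None,fx=2.8,fy=2.8,interpolation=cv2.INTER_CUBIC))
E
```

```text
bench -1.8119780008096775e-05 -0.0002807720722820539
rim 8113 [ 0.5646 -0.1379] [0.2655 0.1387] 88.71 z [0.0458 0.047  0.0491]
case 9536 [ 0.5646 -0.1379] [0.2655 0.1387] 88.71 z [0.0387 0.0468 0.049 ]
tin 1961 [ 0.5677 -0.0491] [0.0637 0.0648] 1.08 z [0.0572 0.0587 0.0602]
tape 753 [ 0.5646 -0.1383] [0.0626 0.0626] 46.34 z [0.0262 0.0277 0.0291]
slot 1059 [ 0.5633 -0.2254] [0.0464 0.0771] 88.76 z [0.0277 0.029  0.0316]
[array([ 0.5645, -0.2275,  0.0288]), array([ 0.4994, -0.1225,  0.0495]), array([ 0.6298, -0.1245,  0.0483]), array([ 0.5666, -0.2681,  0.0494]), array([ 0.3698, -0.1339, -0.0005]), array([ 0.3638, -0.2237,  0.0129])]
```

View pics/w2c.png

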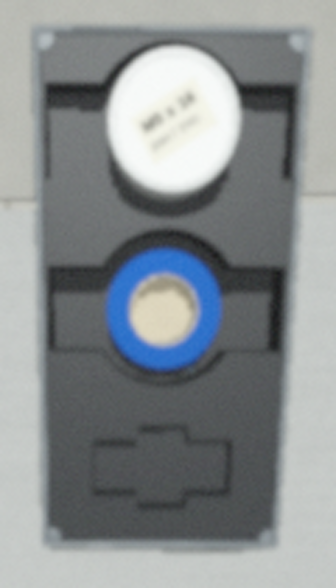

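```bash
python3 - <<'E'
from h import *
go(.567,-.0495,.12,88.7)
E
```

```text
total [4.31 0.71 5.27] [-0.   -0.01  0.05] t 2.8 w 1.001
7
[0.62, 0.1, 0.75, -0.0, -0.0, 0.01]
[0.62, 0.1, 0.75, -0.0, -0.0, 0.01]
[0.62, 0.1, 0.75, -0.0, -0.0, 0.01]
[0.62, 0.1, 0.75, -0.0, -0.0, 0.01]
[0.62, 0.1, 0.75, -0.0, -0.0, 0.01]
[0.62, 0.1, 0.75, -0.0, -0.0, 0.01]
[0.62, 0.1, 0.75, -0.0, -0.0, 0.01]
```

>>> {"method": "move_arm", "body": {
  "motion": [
    [1,0.7,0.1,0.75,0,0,0.05],
    [1,0.7,0.1,0.75,0,0,0],
    [1,0.7,0.1,0.75,0,0,0],
    [1,0.7,0.1,0.75,0,0,0],
    [1,0.7,0.1,0.75,0,0,0]
  ]
}}

```text
time: 3.3
ee_pos: [0.5591, -0.0812, 0.1802]
eef_rot: [180.0, 0.0, 88.6]
wrist_force: [0.1, -0.3, -0.4]
grip_width: 0.999
gripper_force: 0.0
```

>>> {"method": "move_arm", "body": {
  "motion": [
    [1,0.8,0.2,0.75,0,0,0],
    [1,0,0,0.77,0,0,0],
    [1,0,0,0,0,0,0],
    [1,0,0,0,0,0,0]
  ]
}}

```text
time: 3.7
ee_pos: [0.5677, -0.0513, 0.1203]
eef_rot: [-179.9, 0.0, 88.6]
wrist_force: [0.5, -0.6, 0.5]
grip_width: 0.999
gripper_force: 0.0
```

```bash
python3 - <<'E'
from h import *
print(ctrl.read_state()["ee_pos"]);go(.567,-.0495,.030,88.7)
E
```

```text
[ 0.56769563 -0.05125747  0.12027749]
total [ 0.04 -0.02  2.26] [-0.01  0.   -0.01] t 3.7 w 0.999
3
[0.01, -0.01, 0.75, -0.0, 0.0, -0.0]
[0.01, -0.01, 0.75, -0.0, 0.0, -0.0]
[0.01, -0.01, 0.75, -0.0, 0.0, -0.0]
```

>>> {"method": "move_arm", "body": {
  "motion": [
    [1,0.04,0,0.5,0,0,0],
    [1,0,0,0.5,0,0,0],
    [1,0,0,0.5,0,0,0],
    [1,0,0,0.5,0,0,0],
    [1,0,0,0.26,0,0,0]
  ]
}}

```text
time: 4.2
ee_pos: [0.5691, -0.0512, 0.0303]
eef_rot: [179.9, 0.0, 88.5]
wrist_force: [0.2, 0.3, 0.1]
grip_width: 0.998
gripper_force: 0.0
```

>>> {"method": "move_arm", "body": {
  "motion": [
    [1,0,0,0,0,0,0],
    [0.6,0,0,0,0,0,0],
    [0.6,0,0,0,0,0,0],
    [0.6,0,0,0,0,0,0],
    [0.6,0,0,0,0,0,0]
  ]
}}

```text
time: 4.7
ee_pos: [0.5688, -0.0507, 0.0304]
eef_rot: [179.9, 0.0, 88.5]
wrist_force: [-1.5, -0.2, 5.0]
grip_width: 0.735
gripper_force: 30.0
```

>>> {"method": "move_arm", "body": {
  "motion": [
    [0.6,0,0,-0.4,0,0,0],
    [0.6,0,0,-0.7,0,0,0],
    [0.6,0,0,-0.7,0,0,0],
    [0.6,0.7,0,-0.2,0,0,0],
    [0.6,0.8,0,0,0,0,0]
  ]
}}

```text
time: 5.2
ee_pos: [0.5715, 0.009, 0.1116]
eef_rot: [179.8, 0.0, 88.4]
wrist_force: [0.1, -0.6, -1.4]
grip_width: 0.739
gripper_force: 30.0
```

>>> {"method": "move_arm", "body": {
  "motion": [
    [0.6,0.8,0,0,0,0,0],
    [0.6,0.7,0,0,0,0,0],
    [0.6,0.2,0,0,0,0,0],
    [0.6,0,0,0,0,0,0],
    [0.6,0,0,0,0,0,0]
  ]
}}

```text
time: 5.7
ee_pos: [0.5715, 0.0767, 0.1094]
eef_rot: [-180.0, 0.0, 88.5]
wrist_force: [0.3, -0.3, -0.9]
grip_width: 0.732
gripper_force: 30.0
```

```bash
python3 - <<'E'
from h import *
go(.570,.078,.006,88.7)
E
```

```text
total [ 0.03 -0.04  2.58] [-0.    0.   -0.02] t 5.7 w 0.732
3
[0.01, -0.01, 0.86, -0.0, 0.0, -0.01]
[0.01, -0.01, 0.86, -0.0, 0.0, -0.01]
[0.01, -0.01, 0.86, -0.0, 0.0, -0.01]
```

>>> {"method": "move_arm", "body": {
  "motion": [
    [0.6,0,0,0.7,0,0,0],
    [0.6,0,0,0.7,0,0,0],
    [0.6,0,0,0.6,0,0,0],
    [0.6,0,0,0.4,0,0,0],
    [0.6,0,0,0.17,0,0,0]
  ]
}}

```text
time: 6.2
ee_pos: [0.5702, 0.0759, 0.0051]
eef_rot: [-179.8, 0.0, 88.4]
wrist_force: [-12.1, -1.4, 37.1]
grip_width: 0.732
gripper_force: 30.0
```

>>> {"method": "move_arm", "body": {
  "motion": [
    [0.6,0,0,0,0,0,0],
    [1,0,0,0,0,0,0],
    [1,0,0,0,0,0,0],
    [1,0,0,0,0,0,0],
    [1,0,0,-0.5,0,0,0]
  ]
}}

```text
time: 6.7
ee_pos: [0.5699, 0.0773, 0.0255]
eef_rot: [-179.8, 0.0, 88.5]
wrist_force: [-0.5, 0.6, -0.1]
grip_width: 0.996
gripper_force: 0.0
```

>>> {"method": "move_arm", "body": {
  "motion": [
    [1,0,0,-0.9,0,0,0],
    [1,0,0,-0.9,0,0,0],
    [1,0,0,-0.6,0,0,0],
    [1,-0.5,0,0,0,0,0],
    [1,0,0,0,0,0,0]
  ]
}}

```text
time: 7.2
ee_pos: [0.572, 0.0561, 0.1243]
eef_rot: [179.8, 0.0, 88.5]
wrist_force: [0.4, 0.1, 0.3]
grip_width: 1.003
gripper_force: 0.0
```

```bash
python3 - <<'E'
from h import *
go(.5646,-.1383,.11,88.7)
E
```

```text
total [-4.86 -0.06  0.36] [ 0.02  0.01 -0.03] t 7.2 w 1.003
6
[-0.81, -0.01, 0.06, 0.0, 0.0, -0.0]
[-0.81, -0.01, 0.06, 0.0, 0.0, -0.0]
[-0.81, -0.01, 0.06, 0.0, 0.0, -0.0]
[-0.81, -0.01, 0.06, 0.0, 0.0, -0.0]
[-0.81, -0.01, 0.06, 0.0, 0.0, -0.0]
[-0.81, -0.01, 0.06, 0.0, 0.0, -0.0]
```

>>> {"method": "move_arm", "body": {
  "motion": [
    [1,-0.9,0,0,0,0,0],
    [1,-0.9,0,0,0,0,0],
    [1,-0.9,0,0.1,0,0,0],
    [1,-0.9,0,0.1,0,0,0],
    [1,-0.9,-0.05,0.15,0,0,0]
  ]
}}

```text
time: 7.7
ee_pos: [0.5644, -0.1234, 0.1084]
eef_rot: [180.0, -0.0, 88.5]
wrist_force: [0.0, 0.8, -1.4]
grip_width: 0.999
gripper_force: 0.0
```

>>> {"method": "move_arm", "body": {
  "motion": [
    [1,-0.36,0,0,0,0,0],
    [1,0,0,0.4,0,0,0],
    [1,0,0,0.4,0,0,0],
    [1,0,0,0,0,0,0]
  ]
}}

```text
time: 8.1
ee_pos: [0.5622, -0.1355, 0.0748]
eef_rot: [-179.8, -0.1, 88.5]
wrist_force: [-0.5, 0.8, 0.4]
grip_width: 0.994
gripper_force: 0.0
```

```bash
python3 - <<'E'
from h import *
go(.5646,-.1383,.012,88.7)
E
```

```text
total [-0.07  0.07  1.57] [-0.03 -0.01 -0.03] t 8.1 w 0.994
2
[-0.04, 0.03, 0.78, -0.01, -0.01, -0.01]
[-0.03, 0.03, 0.78, -0.01, -0.01, -0.01]
```

>>> {"method": "move_arm", "body": {
  "motion": [
    [1,-0.07,0.07,0.3,0,0,0],
    [1,0,0,0.4,0,0,0],
    [1,0,0,0.4,0,0,0],
    [1,0,0,0.35,0,0,0],
    [1,0,0,0.1,0,0,0]
  ]
}}

```text
time: 8.6
ee_pos: [0.5661, -0.1392, 0.0133]
eef_rot: [-179.9, -0.0, 88.5]
wrist_force: [0.2, 1.0, 0.4]
grip_width: 0.999
gripper_force: 0.0
```

>>> {"method": "move_arm", "body": {
  "motion": [
    [1,0,0,0,0,0,0],
    [0.6,0,0,0,0,0,0],
    [0.6,0,0,0,0,0,0],
    [0.6,0,0,0,0,0,0],
    [0.6,0,0,0,0,0,0]
  ]
}}

```text
time: 9.1
ee_pos: [0.5669, -0.1399, 0.0152]
eef_rot: [180.0, 0.0, 88.5]
wrist_force: [-0.8, 1.1, 2.8]
grip_width: 0.709
gripper_force: 30.0
```

>>> {"method": "move_arm", "body": {
  "motion": [
    [0.6,0,0,-0.3,0,0,0],
    [0.6,0,0,-0.6,0,0,0],
    [0.6,0,0,-0.7,0,0,0],
    [0.6,0,0,-0.8,0,0,0],
    [0.6,0,0,0,0,0,0]
  ]
}}

```text
time: 9.6
ee_pos: [0.57, -0.1409, 0.1156]
eef_rot: [179.5, 0.2, 88.5]
wrist_force: [1.0, -0.8, 0.2]
grip_width: 0.71
gripper_force: 30.0
```

```bash
python3 - <<'E'
from h import *
go(.5665,-.0519,.09,88.7)
c=read_camera("top");W=cloud(c);I=c["frame"]
w=read_camera("wrist")["frame"]
save("t2",np.vstack([cv2.resize(I[150:250,300:460],(640,400),interpolation=cv2.INTER_CUBIC)[:250],cv2.resize(w[150:],(640,250))]))
E
```

```text
total [ 2.22 -0.15  0.63] [ 0.06  0.02 -0.02] t 9.6 w 0.71
3
[0.74, -0.05, 0.21, 0.02, 0.01, -0.01]
[0.74, -0.05, 0.21, 0.02, 0.01, -0.01]
[0.74, -0.05, 0.21, 0.02, 0.01, -0.01]
```

View pics/t2.png

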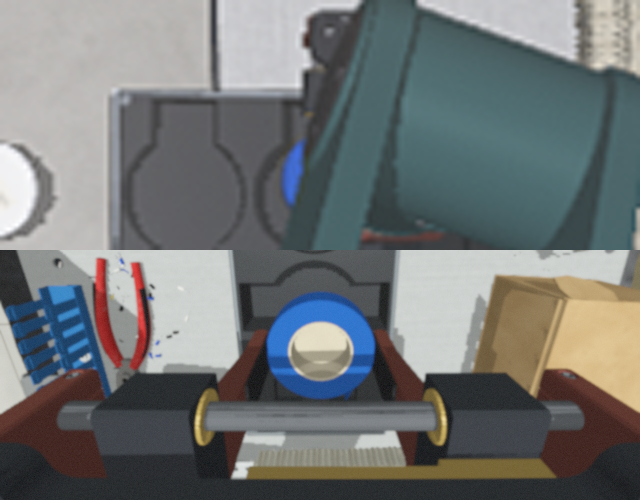

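```bash
python3 - <<'E'
from h import *
s=ctrl.read_state();c=read_camera("wrist");W=cloud(c);hsv=cv2.cvtColor(c["frame"],cv2.COLOR_RGB2HSV)
m=box(260,185,380,305)&(hsv[...,0]>100)&(hsv[...,0]<130)&(hsv[...,1]>130)
zt=np.nanmedian(W[m][:,2]);print(s["ee_pos"],s["eef_rot"])
mt=m&(abs(W[...,2]-zt)<.008)
rect("tape",W,mt)
P=W[mt];A=np.c_[P[:,:2]-P[:,:2].mean(0),np.ones(len(P))];print(np.linalg.lstsq(A,P[:,2],rcond=None)[0])
E
```

```text
[ 0.56727227 -0.13994424  0.11179463] [1.79878281e+02 4.96129235e-02 8.85186038e+01]
tape 5572 [ 0.5659 -0.1379] [0.0643 0.0642] 53.74 z [0.1208 0.1229 0.1239]
[-0.00101922 -0.01552529  0.12266096]
```

>>> {"method": "move_arm", "body": {
  "motion": [
    [0.6,0.6,0,0,0,0,0],
    [0.6,0.9,-0.05,0.1,0,0,0],
    [0.6,0.65,0,0.3,0,0,0],
    [0.6,0,0,0.5,0,0,0],
    [0.6,0,0,0,0,0,0]
  ]
}}

```text
time: 10.25
ee_pos: [0.5636, -0.0523, 0.0712]
eef_rot: [-179.6, -0.1, 88.6]
wrist_force: [0.4, -0.0, 0.3]
grip_width: 0.714
gripper_force: 30.0
```

```bash
python3 - <<'E'
from h import *
s=ctrl.read_state();print(s["ee_pos"]);go(.5665,-.054,.034,88.7)
E
```

```text
[ 0.56363115 -0.05226167  0.07122692]
total [-0.04  0.08  0.93] [-0.05 -0.01 -0.01] t 10.25 w 0.714
1
[-0.04, 0.08, 0.93, -0.05, -0.01, -0.01]
```

>>> {"method": "move_arm", "body": {
  "motion": [
    [0.6,-0.04,0.05,0.3,0,0,0],
    [0.6,0,0,0.3,0,0,0],
    [0.6,0,0,0.2,0,0,0],
    [0.6,0,0,0.1,0,0,0],
    [0.6,0,0,0,0,0,0]
  ]
}}

```text
time: 10.75
ee_pos: [0.5684, -0.0556, 0.038]
eef_rot: [-179.9, -0.0, 88.5]
wrist_force: [0.4, -0.5, -0.4]
grip_width: 0.712
gripper_force: 30.0
```

>>> {"method": "move_arm", "body": {
  "motion": [
    [0.6,0,-0.03,0.05,0,0,0],
    [0.6,0,0,0.05,0,0,0],
    [0.6,0,0,0,0,0,0]
  ]
}}

```text
time: 11.05
ee_pos: [0.5677, -0.0554, 0.0348]
eef_rot: [180.0, 0.0, 88.5]
wrist_force: [0.2, -0.1, -0.8]
grip_width: 0.708
gripper_force: 30.0
```

>>> {"method": "move_arm", "body": {
  "motion": [
    [0.6,0,0,0.04,0,0,0],
    [0.6,0,0,0.03,0,0,0],
    [0.6,0,0,0,0,0,0]
  ]
}}

```text
time: 11.35
ee_pos: [0.5676, -0.0553, 0.0317]
eef_rot: [-180.0, 0.0, 88.5]
wrist_force: [0.8, -0.1, -0.2]
grip_width: 0.714
gripper_force: 30.0
```

>>> {"method": "move_arm", "body": {
  "motion": [
    [0.6,0,0,0.02,0,0,0],
    [0.6,0,0,0,0,0,0],
    [1,0,0,0,0,0,0],
    [1,0,0,0,0,0,0],
    [1,0,0,0,0,0,0]
  ]
}}

```text
time: 11.85
ee_pos: [0.5678, -0.0554, 0.0311]
eef_rot: [180.0, 0.0, 88.5]
wrist_force: [-0.7, 0.4, -0.0]
grip_width: 0.943
gripper_force: 0.0
```

>>> {"method": "move_arm", "body": {
  "motion": [
    [1,0,0,-0.4,0,0,0],
    [1,0,0,-0.8,0,0,0],
    [1,0,0,-0.9,0,0,0],
    [1,0.6,0,-0.2,0,0,0],
    [1,0.9,0,0,0,0,0]
  ]
}}

```text
time: 12.35
ee_pos: [0.5714, 0.0036, 0.1255]
eef_rot: [179.7, 0.1, 88.4]
wrist_force: [-0.0, -0.1, -0.1]
grip_width: 0.998
gripper_force: 0.0
```

```bash
python3 - <<'E'
from h import *
go(.570,.077,.08,88.7)
E
```

```text
total [ 1.83 -0.09  1.13] [ 0.04  0.01 -0.04] t 12.35 w 0.998
2
[0.92, -0.05, 0.57, 0.02, 0.0, -0.02]
[0.92, -0.04, 0.57, 0.02, 0.0, -0.02]
```

>>> {"method": "move_arm", "body": {
  "motion": [
    [1,0.8,0,0.1,0,0,0],
    [1,0.8,0,0.2,0,0,0],
    [1,0.23,0,0.4,0,0,0],
    [1,0,0,0.3,0,0,0],
    [1,0,0,0,0,0,0]
  ]
}}

```text
time: 12.85
ee_pos: [0.5696, 0.0776, 0.0813]
eef_rot: [-179.8, 0.0, 88.6]
wrist_force: [-0.8, 0.4, -0.2]
grip_width: 1.004
gripper_force: 0.0
```

>>> {"method": "move_arm", "body": {
  "motion": [
    [1,0,0,0,0,0,0]
  ]
}}

```text
time: 12.95
ee_pos: [0.571, 0.077, 0.0828]
eef_rot: [-179.9, 0.0, 88.5]
wrist_force: [0.4, -0.2, 0.1]
grip_width: 0.994
gripper_force: 0.0
```

```bash
python3 - <<'E'
from h import *
go(.570,.077,.008,88.7)
E
```

```text
total [ 0.   -0.02  1.87] [-0.01  0.   -0.03] t 12.95 w 0.994
2
[0.0, -0.01, 0.94, -0.0, 0.0, -0.01]
[-0.0, -0.01, 0.94, -0.0, 0.0, -0.01]
```

>>> {"method": "move_arm", "body": {
  "motion": [
    [1,0,0,0.5,0,0,0],
    [1,0,0,0.5,0,0,0],
    [1,0,0,0.5,0,0,0],
    [1,0,0,0.3,0,0,0],
    [1,0,0,0,0,0,0]
  ]
}}

```text
time: 13.45
ee_pos: [0.5703, 0.077, 0.01]
eef_rot: [-179.9, 0.0, 88.5]
wrist_force: [-0.3, 0.5, -0.6]
grip_width: 0.999
gripper_force: 0.0
```

>>> {"method": "move_arm", "body": {
  "motion": [
    [0.6,0,0,0,0,0,0],
    [0.6,0,0,0,0,0,0],
    [0.6,0,0,0,0,0,0],
    [0.6,0,0,0,0,0,0],
    [0.6,0,0,0,0,0,0]
  ]
}}

```text
time: 13.95
ee_pos: [0.5719, 0.0778, 0.012]
eef_rot: [179.9, 0.0, 88.5]
wrist_force: [-1.3, -0.5, 5.1]
grip_width: 0.736
gripper_force: 30.0
```

>>> {"method": "move_arm", "body": {
  "motion": [
    [0.6,0,0,-0.5,0,0,0],
    [0.6,0,0,-0.8,0,0,0],
    [0.6,0,0,-0.8,0,0,0],
    [0.6,0,0,-0.5,0,0,0],
    [0.6,-0.9,0,0,0,0,0]
  ]
}}

```text
time: 14.45
ee_pos: [0.5727, 0.0444, 0.1184]
eef_rot: [179.6, -0.1, 88.7]
wrist_force: [0.3, -0.8, -0.9]
grip_width: 0.733
gripper_force: 30.0
```

>>> {"method": "move_arm", "body": {
  "motion": [
    [0.6,-0.9,0,0,0,0,0],
    [0.6,-0.9,0,0,0,0,0],
    [0.6,-0.9,0,0,0,0,0],
    [0.6,-0.9,0,0,0,0,0],
    [0.6,-0.5,0,0,0,0,0]
  ]
}}

```text
time: 14.95
ee_pos: [0.5657, -0.1246, 0.115]
eef_rot: [180.0, 0.0, 88.4]
wrist_force: [0.1, -0.2, -0.3]
grip_width: 0.738
gripper_force: 30.0
```

>>> {"method": "move_arm", "body": {
  "motion": [
    [0.6,-0.35,0,0,0,0,0],
    [0.6,0,0,0,0,0,0],
    [0.6,0,0,0,0,0,0]
  ]
}}

```text
time: 15.25
ee_pos: [0.5653, -0.1354, 0.1149]
eef_rot: [-180.0, -0.0, 88.5]
wrist_force: [-0.3, 0.0, -0.3]
grip_width: 0.732
gripper_force: 30.0
```

```bash
python3 - <<'E'
from h import *
go(.5646,-.1383,.018,88.7)
s=ctrl.read_state();c=read_camera("wrist");W=cloud(c)
print(s["ee_pos"]);save("w3",c["frame"])
hsv=cv2.cvtColor(c["frame"],cv2.COLOR_RGB2HSV);zt=s["ee_pos"][2]+.029
rect("tin",W,box(250,150,400,310)&(abs(W[...,2]-zt)<.006)&(hsv[...,1]<60)&(hsv[...,2]>120))
m=(hsv[...,0]>100)&(hsv[...,0]<130)&(hsv[...,1]>130)&(W[...,2]>.03)&(W[...,2]<.06)&(abs(W[...,1]+.05)<.05)&(abs(W[...,0]-.565)<.06)
rect("tape",W,m)
E
```

```text
total [-0.07 -0.01  2.42] [-0.   -0.   -0.03] t 15.25 w 0.732
3
[-0.02, -0.0, 0.81, -0.0, -0.0, -0.01]
[-0.02, -0.01, 0.81, -0.0, -0.0, -0.01]
[-0.02, -0.01, 0.81, -0.0, -0.0, -0.01]
[ 0.56532694 -0.1354132   0.11490002]
tin 164 [ 0.5645 -0.1309] [0.0545 0.0617] 89.49 z [0.1379 0.1381 0.1385]
tape 3320 [ 0.5674 -0.0533] [0.0635 0.0632] 87.66 z [0.0423 0.0435 0.0447]
```

View pics/w3.png

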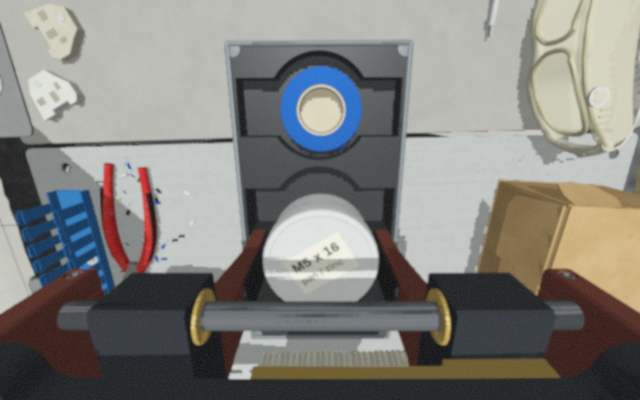

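>>> {"method": "move_arm", "body": {
  "motion": [
    [0.6,-0.08,0,0.6,0,0,0],
    [0.6,0,0,0.6,0,0,0],
    [0.6,0,0,0.5,0,0,0],
    [0.6,0,0,0.4,0,0,0],
    [0.6,0,0,0,0,0,0]
  ]
}}

```text
time: 15.8
ee_pos: [0.5637, -0.1372, 0.029]
eef_rot: [-179.7, -0.1, 88.6]
wrist_force: [-0.4, -0.1, -1.4]
grip_width: 0.74
gripper_force: 30.0
```

>>> {"method": "move_arm", "body": {
  "motion": [
    [0.6,0,0,0.1,0,0,0],
    [0.6,0,0,0.04,0,0,0],
    [0.6,0,0,0,0,0,0]
  ]
}}

```text
time: 16.1
ee_pos: [0.566, -0.1392, 0.0261]
eef_rot: [179.9, 0.0, 88.5]
wrist_force: [0.4, 1.1, -1.1]
grip_width: 0.734
gripper_force: 30.0
```

>>> {"method": "move_arm", "body": {
  "motion": [
    [0.6,0,0,0.05,0,0,0],
    [0.6,0,0,0.03,0,0,0],
    [0.6,0,0,0,0,0,0]
  ]
}}

```text
time: 16.4
ee_pos: [0.5655, -0.1394, 0.0223]
eef_rot: [-180.0, 0.0, 88.5]
wrist_force: [0.5, -0.4, -0.6]
grip_width: 0.738
gripper_force: 30.0
```

>>> {"method": "move_arm", "body": {
  "motion": [
    [0.6,0,0,0.03,0,0,0],
    [0.6,0,0,0,0,0,0]
  ]
}}

```text
time: 16.6
ee_pos: [0.5656, -0.1394, 0.021]
eef_rot: [180.0, 0.0, 88.5]
wrist_force: [0.3, 0.2, -0.9]
grip_width: 0.731
gripper_force: 30.0
```

>>> {"method": "move_arm", "body": {
  "motion": [
    [1,0,0,0,0,0,0],
    [1,0,0,0,0,0,0],
    [1,0,0,0,0,0,0],
    [1,0,0,-0.4,0,0,0],
    [1,0,0,-0.8,0,0,0]
  ]
}}

```text
time: 17.1
ee_pos: [0.5635, -0.1386, 0.0675]
eef_rot: [-179.7, -0.1, 88.5]
wrist_force: [0.7, -1.0, 0.4]
grip_width: 1.0
gripper_force: 0.0
```

>>> {"method": "move_arm", "body": {
  "motion": [
    [1,0,0,-0.9,0,0,0],
    [1,0,0,-0.9,0,0,0],
    [1,0.6,-0.6,-0.6,0,0,0],
    [1,0.6,-0.6,-0.6,0,0,0],
    [1,0.6,-0.6,-0.6,0,0,0]
  ]
}}

```text
time: 17.6
ee_pos: [0.4945, -0.0648, 0.2141]
eef_rot: [180.0, 0.0, 88.5]
wrist_force: [0.2, -0.9, -0.6]
grip_width: 0.999
gripper_force: 0.0
```

>>> {"method": "move_arm", "body": {
  "motion": [
    [1,0.7,-0.6,0,0,0,0],
    [1,0.7,-0.5,0,0,0,0],
    [1,0,0,0,0,0,0],
    [1,0,0,0,0,0,0]
  ]
}}

```text
time: 18.0
ee_pos: [0.4528, -0.008, 0.2134]
eef_rot: [179.9, 0.0, 88.6]
wrist_force: [0.2, -1.0, -0.0]
grip_width: 1.002
gripper_force: 0.0
```

```bash
python3 - <<'E'
from h import *
c,W=look("w4");Z=W[...,2];s=ctrl.read_state();print(s["ee_pos"],s["eef_rot"])
m=(abs(W[...,0]-.45)<.04)&(abs(W[...,1]-.095)<.04)&(Z>.006)&(Z<.03)
rect("relay",W,m); rect("relaytop",W,m&(Z>.0125))
v,u=np.where(m);print(u.min(),u.max(),v.min(),v.max());print(Z[m].max())
m=(abs(W[...,0]-.5646)<.04)&(abs(W[...,1]+.138)<.04)
print("tin z",np.nanpercentile(Z[m],[50,95]))
u0,v0=int(np.mean(u)),int(np.mean(v))
save("w4c",cv2.resize(c["frame"][max(v0-60,0):v0+60,u0-80:u0+80],None,fx=4,fy=4,interpolation=cv2.INTER_CUBIC))
E
```

```text
[ 0.45354889 -0.00861785  0.2133601 ] [1.79932039e+02 3.66177585e-02 8.85532706e+01]
relay 523 [0.4617 0.1036] [0.0627 0.0553] 89.84 z [0.0077 0.0142 0.0169]
relaytop 401 [0.4611 0.1053] [0.0592 0.0535] 89.84 z [0.013  0.0147 0.0171]
301 348 55 112
0.018636042634068206
tin z [0.04285118 0.0473798 ]
```

View pics/w4c.png

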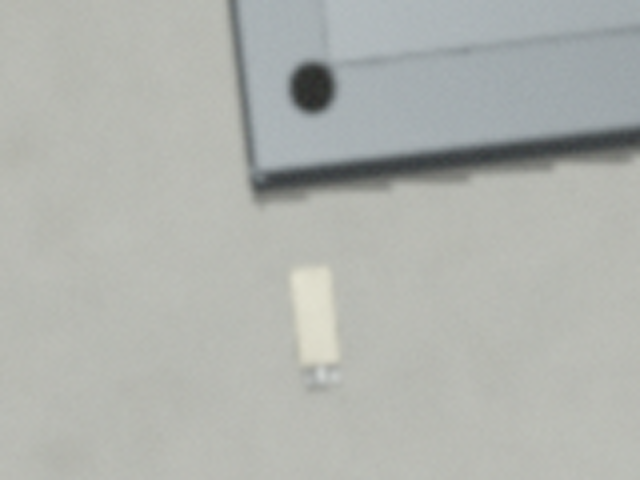

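```bash
python3 - <<'E'
from h import *
W=np.load("w4.npy");Z=W[...,2];I=np.load("w4i.npy")
m=(abs(W[...,0]-.45)<.03)&(W[...,1]>.06)&(W[...,1]<.117)&(Z>.006)&(Z<.03)
rect("relay",W,m);rect("top",W,m&(Z>.012))
hsv=cv2.cvtColor(I,cv2.COLOR_RGB2HSV)
mb=(abs(W[...,0]-.45)<.03)&(W[...,1]>.06)&(W[...,1]<.117)&(hsv[...,1]>28)&(hsv[...,2]>185);rect("beige",W,mb)
E
```

```text
relay 269 [0.4523 0.0886] [0.0124 0.0328] 4.78 z [0.0128 0.0143 0.0156]
top 260 [0.4521 0.0904] [0.0124 0.0292] 4.78 z [0.013  0.0143 0.0156]
beige 0 [0. 0.] [0. 0.] 0.0 z nan
  return np.nanmean(a, axis, out=out, keepdims=keepdims)
```

```bash
python3 - <<'E'
from h import *
go(.4523,.0886,.05,93.5)
E
```

```text
total [ 2.43 -0.1   4.08] [ 0.01  0.   -0.62] t 18.05 w 0.998
5
[0.49, -0.02, 0.82, 0.0, 0.0, -0.12]
[0.49, -0.01, 0.82, 0.0, 0.0, -0.12]
[0.49, -0.0, 0.82, 0.0, 0.0, -0.12]
[0.49, 0.01, 0.82, 0.0, 0.0, -0.12]
[0.49, 0.01, 0.82, 0.0, 0.0, -0.12]
```

>>> {"method": "move_arm", "body": {
  "motion": [
    [0.6,0.5,-0.02,0.8,0,0,-0.12],
    [0.6,0.5,0,0.8,0,0,-0.12],
    [0.6,0.5,0,0.8,0,0,-0.12],
    [0.6,0.5,0,0.8,0,0,-0.12],
    [0.6,0.45,0,0.8,0,0,-0.12]
  ]
}}

```text
time: 18.55
ee_pos: [0.4531, 0.0896, 0.0517]
eef_rot: [179.9, 0.0, 93.3]
wrist_force: [1.3, 0.5, -0.8]
grip_width: 0.608
gripper_force: 0.0
```

>>> {"method": "move_arm", "body": {
  "motion": [
    [0.6,0,0,0,0,0,0],
    [0.6,0,0,0,0,0,0]
  ]
}}

```text
time: 18.75
ee_pos: [0.4519, 0.089, 0.0527]
eef_rot: [-179.9, 0.0, 93.3]
wrist_force: [0.7, 0.5, -0.0]
grip_width: 0.595
gripper_force: 0.0
```

```bash
python3 - <<'E'
from h import *
print(ctrl.read_state()["ee_pos"],ctrl.read_state()["eef_rot"]);go(.4523,.0886,.004,93.5)
c,W=look("w5");Z=W[...,2]
m=(abs(W[...,0]-.452)<.015)&(W[...,1]>.06)&(W[...,1]<.117)&(Z>.006)&(Z<.02)
if m.sum()>20: rect("relay",W,m)
E
```

```text
[0.45189152 0.08902121 0.0527019 ] [-1.79913163e+02  2.53849706e-02  9.33201338e+01]
total [-0.01  0.01  1.22] [-0.01  0.   -0.02] t 18.75 w 0.595
2
[-0.01, 0.01, 0.61, -0.01, 0.0, -0.01]
[-0.01, 0.01, 0.61, -0.01, 0.0, -0.01]
relay 632 [0.4518 0.0894] [0.0122 0.0332] 3.43 z [0.0108 0.0153 0.0162]
```

>>> {"method": "move_arm", "body": {
  "motion": [
    [0.6,0,0,0.4,0,0,0],
    [0.6,0,0,0.4,0,0,0],
    [0.6,0,0,0.3,0,0,0],
    [0.6,0,0,0.1,0,0,0],
    [0.6,0,0,0,0,0,0]
  ]
}}

```text
time: 19.3
ee_pos: [0.4525, 0.0889, 0.0059]
eef_rot: [179.9, 0.0, 93.2]
wrist_force: [-0.6, -1.2, 0.2]
grip_width: 0.601
gripper_force: 0.0
```

>>> {"method": "move_arm", "body": {
  "motion": [
    [0.05,0,0,0,0,0,0],
    [0.05,0,0,0,0,0,0],
    [0.05,0,0,0,0,0,0],
    [0.05,0,0,0,0,0,0],
    [0.05,0,0,0,0,0,0]
  ]
}}

```text
time: 19.8
ee_pos: [0.4515, 0.0897, 0.0052]
eef_rot: [180.0, 0.0, 93.3]
wrist_force: [-0.1, -0.4, -0.1]
grip_width: 0.184
gripper_force: 0.0
```

>>> {"method": "move_arm", "body": {
  "motion": [
    [0.05,0,0,0,0,0,0],
    [0.05,0,0,0,0,0,0],
    [0.05,0,0,-0.3,0,0,0],
    [0.05,0,0,-0.7,0,0,0],
    [0.05,0,0,-0.8,0,0,0]
  ]
}}

```text
time: 20.3
ee_pos: [0.4502, 0.0896, 0.077]
eef_rot: [-179.8, 0.0, 93.3]
wrist_force: [-0.3, 0.3, 0.4]
grip_width: 0.14
gripper_force: 30.0
```

>>> {"method": "move_arm", "body": {
  "motion": [
    [0.05,0,0,-0.8,0,0,0.1],
    [0.05,-0.4,0.5,-0.4,0,0,0.1],
    [0.05,-0.8,0.4,0,0,0,0.1],
    [0.05,-0.8,0.4,0,0,0,0.1],
    [0.05,-0.8,0.4,0,0,0,0.2]
  ]
}}

```text
time: 20.8
ee_pos: [0.5221, -0.0217, 0.1253]
eef_rot: [180.0, 0.0, 88.5]
wrist_force: [1.0, -0.4, -0.1]
grip_width: 0.143
gripper_force: 30.0
```

```bash
python3 - <<'E'
from h import *
s=ctrl.read_state();print(s["ee_pos"],s["eef_rot"],s["gripper_force"])
go(.5627,-.2239,.12,88.7)
E
```

```text
[ 0.52214164 -0.02168544  0.12526101] [1.79979926e+02 4.60491815e-03 8.85103155e+01] 29.99693146906793
total [-5.03  1.14  0.13] [ 0.    0.   -0.02] t 20.8 w 0.143
6
[-0.84, 0.19, 0.02, 0.0, 0.0, -0.0]
[-0.84, 0.19, 0.02, 0.0, 0.0, -0.0]
[-0.84, 0.19, 0.02, 0.0, 0.0, -0.0]
[-0.84, 0.19, 0.02, 0.0, 0.0, -0.0]
[-0.84, 0.19, 0.02, 0.0, 0.0, -0.0]
[-0.84, 0.19, 0.02, 0.0, 0.0, -0.0]
```

>>> {"method": "move_arm", "body": {
  "motion": [
    [0.05,-0.8,0.2,0,0,0,0],
    [0.05,-0.9,0.2,0,0,0,0],
    [0.05,-0.9,0.2,0,0,0,0],
    [0.05,-0.9,0.2,0,0,0,0],
    [0.05,-0.9,0.2,0,0,0,0]
  ]
}}

```text
time: 21.3
ee_pos: [0.5568, -0.199, 0.1247]
eef_rot: [-180.0, -0.0, 88.5]
wrist_force: [0.3, -0.5, -0.5]
grip_width: 0.141
gripper_force: 30.0
```

>>> {"method": "move_arm", "body": {
  "motion": [
    [0.05,-0.6,0.14,0,0,0,0],
    [0.05,0,0,0.4,0,0,0],
    [0.05,0,0,0.4,0,0,0],
    [0.05,0,0,0,0,0,0],
    [0.05,0,0,0,0,0,0]
  ]
}}

```text
time: 21.8
ee_pos: [0.5616, -0.2215, 0.0928]
eef_rot: [-179.9, -0.0, 88.5]
wrist_force: [-0.1, -0.3, 0.1]
grip_width: 0.14
gripper_force: 30.0
```

```bash
python3 - <<'E'
from h import *
s=ctrl.read_state();c,W=look("w6");Z=W[...,2];print(s["ee_pos"],s["eef_rot"])
m=(abs(W[...,0]-s["ee_pos"][0])<.03)&(abs(W[...,1]-s["ee_pos"][1]-.005)<.028)&(abs(Z-s["ee_pos"][2]-.01)<.006)
rect("relay",W,m)
go(.5627,-.2239,.036,88.7)
save("w6c",cv2.resize(c["frame"][60:300,180:460],None,fx=2,fy=2))
E
```

```text
[ 0.56157627 -0.22147967  0.09278611] [-1.79926148e+02 -3.19197310e-02  8.85202641e+01]
relay 1234 [ 0.5582 -0.2188] [0.0323 0.0273] 64.51 z [0.0983 0.1027 0.107 ]
total [-0.06  0.02  1.43] [-0.    0.   -0.02] t 21.85 w 0.138
2
[-0.03, 0.01, 0.72, -0.0, 0.0, -0.01]
[-0.03, 0.01, 0.72, -0.0, 0.0, -0.01]
```

View pics/w6c.png

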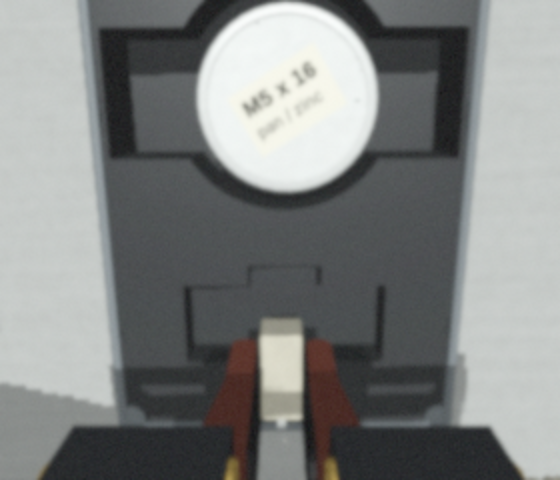

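>>> {"method": "move_arm", "body": {
  "motion": [
    [0.05,-0.06,0.03,0.4,0,0,0],
    [0.05,0,0,0.4,0,0,0],
    [0.05,0,0,0.4,0,0,0],
    [0.05,0,0,0.2,0,0,0],
    [0.05,0,0,0,0,0,0]
  ]
}}

```text
time: 22.35
ee_pos: [0.5628, -0.2238, 0.0367]
eef_rot: [-179.9, -0.0, 88.5]
wrist_force: [0.6, 0.7, 0.1]
grip_width: 0.14
gripper_force: 30.0
```

>>> {"method": "move_arm", "body": {
  "motion": [
    [0.05,0,0,0.03,0,0,0],
    [0.05,0,0,0,0,0,0]
  ]
}}

```text
time: 22.55
ee_pos: [0.5638, -0.2245, 0.0367]
eef_rot: [179.9, 0.0, 88.5]
wrist_force: [0.9, 1.0, -0.6]
grip_width: 0.137
gripper_force: 30.0
```

>>> {"method": "move_arm", "body": {
  "motion": [
    [0.05,0,0,0.04,0,0,0],
    [0.05,0,0,0,0,0,0]
  ]
}}

```text
time: 22.75
ee_pos: [0.5634, -0.2243, 0.0346]
eef_rot: [180.0, 0.0, 88.5]
wrist_force: [0.6, -0.2, -0.2]
grip_width: 0.141
gripper_force: 30.0
```

>>> {"method": "move_arm", "body": {
  "motion": [
    [0.35,0,0,0,0,0,0],
    [0.35,0,0,0,0,0,0],
    [0.35,0,0,0,0,0,0],
    [0.35,0,0,0,0,0,0],
    [0.35,0,0,-0.3,0,0,0]
  ]
}}

```text
time: 23.25
ee_pos: [0.5619, -0.2236, 0.0453]
eef_rot: [-179.8, -0.1, 88.5]
wrist_force: [-0.7, -0.3, -0.3]
grip_width: 0.349
gripper_force: 0.0
```

>>> {"method": "move_arm", "body": {
  "motion": [
    [0.35,0,0,-0.8,0,0,0],
    [0.35,0,0,-0.9,0,0,0],
    [0.35,0,0,-0.9,0,0,0],
    [0.35,0,0,-0.9,0,0,0],
    [0.35,0,0,-0.9,0,0,0]
  ]
}}

```text
time: 23.75
ee_pos: [0.563, -0.2241, 0.2248]
eef_rot: [180.0, 0.0, 88.5]
wrist_force: [-0.7, -0.4, -0.3]
grip_width: 0.353
gripper_force: 0.0
```

```bash
python3 - <<'E'
from h import *
go(.4997,.20,.20,95)
c,W=look("w7");Z=W[...,2]
E
```

```text
total [10.56 -1.86  0.61] [ 0.    0.   -0.81] t 23.75 w 0.353
12
[0.88, -0.15, 0.05, 0.0, 0.0, -0.07]
[0.88, -0.15, 0.05, 0.0, 0.0, -0.07]
[0.88, -0.14, 0.05, 0.0, 0.0, -0.07]
[0.88, -0.13, 0.05, 0.0, 0.0, -0.07]
[0.89, -0.12, 0.05, 0.0, 0.0, -0.07]
[0.89, -0.11, 0.05, 0.0, 0.0, -0.07]
[0.89, -0.1, 0.05, 0.0, 0.0, -0.07]
[0.89, -0.1, 0.05, 0.0, 0.0, -0.07]
[0.89, -0.09, 0.05, 0.0, 0.0, -0.07]
[0.89, -0.08, 0.05, 0.0, 0.0, -0.07]
[0.89, -0.07, 0.05, 0.0, 0.0, -0.07]
[0.89, -0.06, 0.05, 0.0, 0.0, -0.07]
```

View pics/w7.png

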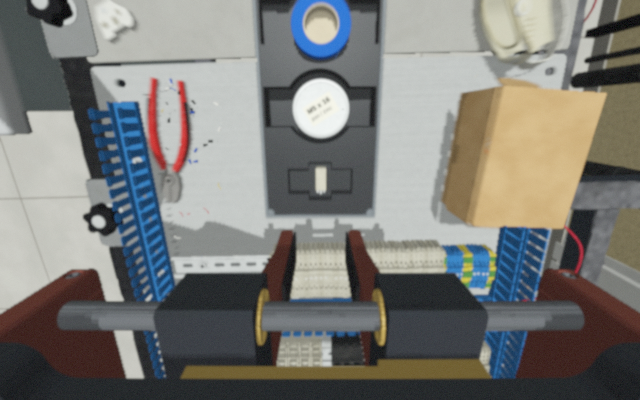

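>>> {"method": "move_arm", "body": {
  "motion": [
    [0.6,0.9,-0.15,0,0,0,-0.1],
    [0.6,0.9,-0.15,0,0,0,-0.1],
    [0.6,0.9,-0.15,0,0,0,-0.1],
    [0.6,0.9,-0.15,0,0,0,-0.1],
    [0.6,0.9,-0.15,0,0,0,-0.1]
  ]
}}

```text
time: 24.3
ee_pos: [0.5324, -0.043, 0.223]
eef_rot: [180.0, 0.0, 92.5]
wrist_force: [0.5, 1.0, -0.0]
grip_width: 0.601
gripper_force: 0.0
```

>>> {"method": "move_arm", "body": {
  "motion": [
    [0.6,0.9,-0.1,0,0,0,-0.1],
    [0.6,0.9,-0.1,0,0,0,-0.1],
    [0.6,0.9,-0.1,0,0,0,-0.1],
    [0.6,0.9,-0.1,0,0,0,0],
    [0.6,0.9,-0.1,0,0,0,0]
  ]
}}

```text
time: 24.8
ee_pos: [0.5, 0.1353, 0.223]
eef_rot: [180.0, 0.0, 94.9]
wrist_force: [0.0, 0.4, 0.0]
grip_width: 0.6
gripper_force: 0.0
```

>>> {"method": "move_arm", "body": {
  "motion": [
    [0.6,0.4,-0.05,0,0,0,0],
    [0.6,0,0,0,0,0,0],
    [0.6,0,0,0,0,0,0]
  ]
}}

```text
time: 25.1
ee_pos: [0.4971, 0.1495, 0.2227]
eef_rot: [180.0, 0.0, 95.0]
wrist_force: [0.6, -0.2, -0.1]
grip_width: 0.596
gripper_force: 0.0
```

```bash
python3 - <<'E'
from h import *
W=np.load("w7.npy");Z=W[...,2]
for n,x,y in [("relay",.5627,-.2239),("tin",.5646,-.1379)]:
    m=(abs(W[...,0]-x)<.01)&(abs(W[...,1]-y)<.02);print(n,np.nanpercentile(Z[m],[10,50,90]))
rect("case",W,(abs(W[...,0]-.5646)<.08)&(abs(W[...,1]+.138)<.14)&(Z>.045)&(Z<.056))
s=ctrl.read_state();c,W=look("w8");Z=W[...,2];print(s["ee_pos"],s["eef_rot"])
m=(abs(W[...,0]-.5)<.06)&(abs(W[...,1]-.28)<.09)
rect("bar",W,m&(Z>.04)&(Z<.052))
m=(abs(W[...,0]-.5)<.11)&(abs(W[...,1]-.28)<.17)&(Z>.011)&(Z<.03);rect("lid",W,m)
go(.4997,.2785,.12,95)
E
```

```text
relay [0.03524297 0.33761922 0.33979068]
tin [0.04749275 0.04869809 0.04973048]
case 17438 [ 0.5685 -0.1525] [0.2407 0.1387] 88.7 z [0.0479 0.0523 0.0546]
[0.49714005 0.14948748 0.22268608] [1.79965239e+02 3.29761908e-02 9.49841016e+01]
bar 1389 [0.5    0.2777] [0.016  0.1032] 4.84 z [0.041  0.0438 0.0454]
lid 21873 [0.5035 0.2436] [0.1571 0.2167] 4.85 z [0.0152 0.0166 0.0182]
total [3.22 0.34 2.56] [ 0.    0.   -0.01] t 25.15 w 0.6
4
[0.81, 0.08, 0.64, 0.0, 0.0, -0.0]
[0.81, 0.08, 0.64, 0.0, 0.0, -0.0]
[0.81, 0.08, 0.64, 0.0, 0.0, -0.0]
[0.81, 0.09, 0.64, 0.0, 0.0, -0.0]
```

>>> {"method": "move_arm", "body": {
  "motion": [
    [0.45,0.8,0.1,0.6,0,0,0],
    [0.45,0.8,0.1,0.6,0,0,0],
    [0.45,0.8,0.1,0.6,0,0,0],
    [0.45,0.8,0.06,0.6,0,0,0],
    [0.45,0,0,0.6,0,0,0]
  ]
}}

```text
time: 25.65
ee_pos: [0.5018, 0.2806, 0.1016]
eef_rot: [179.9, -0.1, 95.0]
wrist_force: [0.0, -1.5, 0.8]
grip_width: 0.451
gripper_force: 0.0
```

>>> {"method": "move_arm", "body": {
  "motion": [
    [0.45,0,0,0.4,0,0,0],
    [0.45,0,0,0,0,0,0],
    [0.45,0,0,0,0,0,0]
  ]
}}

```text
time: 25.95
ee_pos: [0.501, 0.2774, 0.0864]
eef_rot: [-180.0, 0.0, 94.8]
wrist_force: [0.1, -0.2, 0.3]
grip_width: 0.447
gripper_force: 0.0
```

```bash
python3 - <<'E'
from h import *
print(ctrl.read_state()["ee_pos"]);go(.5,.2777,.021,94.9)
E
```

```text
[0.50100518 0.27740346 0.08636996]
total [ 0.01 -0.02  1.63] [-0.    0.   -0.01] t 25.95 w 0.447
2
[0.01, -0.01, 0.82, -0.0, 0.0, -0.0]
[0.0, -0.01, 0.82, -0.0, 0.0, -0.0]
```

>>> {"method": "move_arm", "body": {
  "motion": [
    [0.45,0,-0.02,0.5,0,0,0],
    [0.45,0,0,0.5,0,0,0],
    [0.45,0,0,0.4,0,0,0],
    [0.45,0,0,0.2,0,0,0],
    [0.45,0,0,0,0,0,0]
  ]
}}

```text
time: 26.45
ee_pos: [0.5, 0.2778, 0.0223]
eef_rot: [-180.0, 0.0, 94.9]
wrist_force: [-0.6, -1.1, 0.9]
grip_width: 0.444
gripper_force: 0.0
```

>>> {"method": "move_arm", "body": {
  "motion": [
    [0.05,0,0,0,0,0,0],
    [0.05,0,0,0,0,0,0],
    [0.05,0,0,0,0,0,0],
    [0.05,0,0,0,0,0,0],
    [0.05,0,0,0,0,0,0]
  ]
}}

```text
time: 26.95
ee_pos: [0.5002, 0.2785, 0.023]
eef_rot: [179.9, -0.0, 94.9]
wrist_force: [-0.4, 0.6, 5.3]
grip_width: 0.176
gripper_force: 30.0
```

>>> {"method": "move_arm", "body": {
  "motion": [
    [0.05,0,0,0,0,0,0],
    [0.05,0,0,-0.2,0,0,0],
    [0.05,0,0,-0.4,0,0,0],
    [0.05,0,0,-0.4,0,0,0],
    [0.05,0,0,-0.4,0,0,0]
  ]
}}

```text
time: 27.45
ee_pos: [0.4991, 0.2781, 0.0787]
eef_rot: [-179.9, 0.0, 94.9]
wrist_force: [-1.3, -0.4, -1.9]
grip_width: 0.176
gripper_force: 30.0
```

>>> {"method": "move_arm", "body": {
  "motion": [
    [0.05,0,0,-0.5,0,0,0],
    [0.05,0,0,-0.6,0,0,0],
    [0.05,0,0,-0.3,0,0,0],
    [0.05,0,0,0,0,0,0],
    [0.05,0,0,0,0,0,0]
  ]
}}

```text
time: 27.95
ee_pos: [0.4992, 0.2781, 0.1337]
eef_rot: [-180.0, 0.0, 94.9]
wrist_force: [-0.2, 1.2, -2.5]
grip_width: 0.18
gripper_force: 30.0
```

```bash
python3 - <<'E'
from h import *
s=ctrl.read_state();c,W=look("w9");Z=W[...,2];p=s["ee_pos"];print(p,s["eef_rot"])
m=(abs(W[...,0]-p[0])<.05)&(abs(W[...,1]-p[1])<.08)
rect("bar",W,m&(abs(Z-p[2]-.024)<.006))
m=(abs(W[...,0]-p[0])<.11)&(abs(W[...,1]-p[1])<.17)&(abs(Z-p[2])<.012);rect("lid",W,m)
P=W[m];A=np.c_[P[:,:2]-P[:,:2].mean(0),np.ones(len(P))];print(np.linalg.lstsq(A,P[:,2],rcond=None)[0])
go(.5646,-.1379,p[2],88.71)
E
```

```text
[0.49919751 0.2781173  0.13371197] [-1.79958652e+02  1.72636188e-02  9.49159554e+01]
bar 3853 [0.5003 0.2789] [0.0341 0.101 ] 15.24 z [0.1525 0.1544 0.1587]
lid 68563 [0.4966 0.2945] [0.1548 0.2393] 5.1 z [0.1258 0.127  0.1283]
[-0.00117864 -0.00161334  0.12706249]
total [-1.05e+01  7.50e-01 -1.00e-02] [-0.01  0.    0.78] t 28.0 w 0.182
12
[-0.87, 0.06, -0.0, -0.0, 0.0, 0.06]
[-0.87, 0.07, -0.0, -0.0, 0.0, 0.06]
[-0.87, 0.08, -0.0, -0.0, 0.0, 0.06]
[-0.87, 0.09, -0.0, -0.0, 0.0, 0.06]
[-0.87, 0.09, -0.0, -0.0, 0.0, 0.06]
[-0.87, 0.1, -0.0, -0.0, 0.0, 0.06]
[-0.87, 0.11, -0.0, -0.0, 0.0, 0.06]
[-0.87, 0.12, -0.0, -0.0, 0.0, 0.06]
[-0.87, 0.13, -0.0, -0.0, 0.0, 0.06]
[-0.87, 0.13, -0.0, -0.0, 0.0, 0.06]
[-0.87, 0.14, -0.0, -0.0, 0.0, 0.06]
[-0.86, 0.15, -0.0, -0.0, 0.0, 0.06]
```

View pics/w9.png

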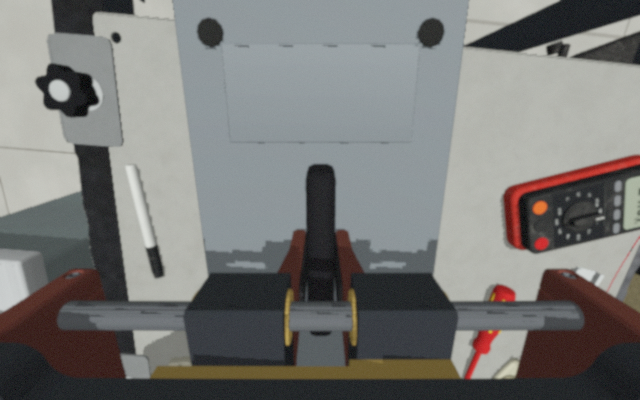

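>>> {"method": "move_arm", "body": {
  "motion": [
    [0.05,-0.5,0.05,0,0,0,0.08],
    [0.05,-0.9,0.1,0,0,0,0.1],
    [0.05,-0.9,0.1,0,0,0,0.1],
    [0.05,-0.9,0.1,0,0,0,0.1],
    [0.05,-0.9,0.1,0,0,0,0.1]
  ]
}}

```text
time: 28.5
ee_pos: [0.5262, 0.1142, 0.1328]
eef_rot: [-179.9, 0.0, 91.1]
wrist_force: [1.1, -0.8, -2.4]
grip_width: 0.174
gripper_force: 30.0
```

>>> {"method": "move_arm", "body": {
  "motion": [
    [0.05,-0.9,0.1,0,0,0,0.1],
    [0.05,-0.9,0.1,0,0,0,0.1],
    [0.05,-0.9,0.1,0,0,0,0.1],
    [0.05,-0.9,0.1,0,0,0,0],
    [0.05,-0.9,0.1,0,0,0,0]
  ]
}}

```text
time: 29.0
ee_pos: [0.5449, -0.0657, 0.1328]
eef_rot: [-179.8, -0.0, 88.7]
wrist_force: [0.6, 0.2, -2.8]
grip_width: 0.181
gripper_force: 30.0
```

>>> {"method": "move_arm", "body": {
  "motion": [
    [0.05,-0.8,0.1,0,0,0,0],
    [0.05,-0.5,0.1,0,0,0,0],
    [0.05,0,0,0,0,0,0],
    [0.05,0,0,0,0,0,0],
    [0.05,0,0,0,0,0,0]
  ]
}}

```text
time: 29.5
ee_pos: [0.5518, -0.1155, 0.1334]
eef_rot: [-179.9, -0.1, 88.7]
wrist_force: [-0.3, 0.8, -2.2]
grip_width: 0.176
gripper_force: 30.0
```

```bash
python3 - <<'E'
from h import *
for i in range(3):
    s=ctrl.read_state();print(s["ee_pos"],s["eef_rot"]);c,W=look("w10")
Z=W[...,2];p=s["ee_pos"]
m=(abs(W[...,0]-p[0])<.11)&(abs(W[...,1]-p[1]-.05)<.12)&(abs(Z-p[2]+.0067)<.005);rect("lid",W,m)
go(.5646,-.1379,.08,88.71)
E
```

```text
[ 0.55178374 -0.11545213  0.13340953] [-1.79881155e+02 -5.44165125e-02  8.87033436e+01]
[ 0.55197859 -0.11535487  0.13367251] [-1.79912008e+02 -4.06856672e-02  8.87309826e+01]
[ 0.55215874 -0.11537997  0.13386006] [-1.79934261e+02 -2.75885627e-02  8.87435792e+01]
lid 66654 [ 0.5526 -0.0824] [0.2062 0.155 ] 88.87 z [0.1267 0.1278 0.1292]
total [-0.55  0.32  1.35] [-0.01 -0.    0.01] t 29.65 w 0.178
2
[-0.28, 0.16, 0.68, -0.0, -0.0, 0.0]
[-0.28, 0.16, 0.68, -0.0, -0.0, 0.0]
```

>>> {"method": "move_arm", "body": {
  "motion": [
    [0.05,-0.3,0.16,0.3,0,0,0],
    [0.05,-0.25,0.15,0.4,0,0,0],
    [0.05,0,0,0.4,0,0,0],
    [0.05,0,0,0,0,0,0],
    [0.05,0,0,0,0,0,0]
  ]
}}

```text
time: 30.15
ee_pos: [0.5641, -0.1392, 0.0891]
eef_rot: [-179.9, -0.0, 88.7]
wrist_force: [1.0, -0.6, -1.8]
grip_width: 0.177
gripper_force: 30.0
```

```bash
python3 - <<'E'
from h import *
for i in range(4):
    s=ctrl.read_state();c,W=look("w11")
print(s["ee_pos"],s["eef_rot"],s["wrist_force"])
Z=W[...,2];p=s["ee_pos"]
m=(abs(W[...,0]-p[0])<.11)&(W[...,1]>p[1]-.03)&(W[...,1]<p[1]+.17)&(abs(Z-p[2]+.0067)<.007);rect("lid",W,m)
P=W[m];d=np.array([.0225,.99975]);print("far y edge along axis",np.percentile((P[:,:2]-[.5646,-.1379])@d,[99,99.9]), "x edges",np.percentile((P[:,:2]-[.5646,-.1379])@[.99975,-.0225],[.2,99.8]))
go(.5646,-.1379,.065,88.71)
c=read_camera("scene");save("s2",c["frame"][120:360,250:560])
E
```

```text
[ 0.56508844 -0.13919713  0.09066166] [1.79955369e+02 2.31232654e-02 8.86717331e+01] [ 0.23823159  0.00555105 -3.11574962]
lid 66623 [ 0.5658 -0.0834] [0.1609 0.1545] 88.61 z [0.0834 0.0846 0.0859]
far y edge along axis [0.1335468  0.13450057] x edges [-0.076401    0.07626448]
total [ 0.03 -0.02  0.65] [ 0.01  0.   -0.  ] t 30.35 w 0.185
1
[0.03, -0.02, 0.65, 0.01, 0.0, -0.0]
```

View pics/s2.png

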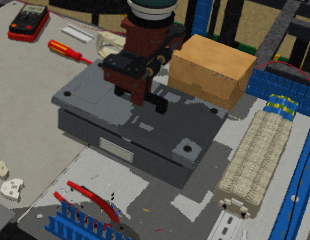

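>>> {"method": "move_arm", "body": {
  "motion": [
    [0.05,0.04,0,0.1,0,0,0],
    [0.05,0,0,0.15,0,0,0],
    [0.05,0,0,0.15,0,0,0],
    [0.05,0,0,0.1,0,0,0],
    [0.05,0,0,0,0,0,0]
  ]
}}

```text
time: 30.9
ee_pos: [0.564, -0.137, 0.0693]
eef_rot: [-179.9, -0.0, 88.7]
wrist_force: [0.8, -0.3, -3.1]
grip_width: 0.179
gripper_force: 30.0
```

>>> {"method": "move_arm", "body": {
  "motion": [
    [0.05,0,0,0.1,0,0,0],
    [0.05,0,0,0.1,0,0,0],
    [0.05,0,0,0,0,0,0]
  ]
}}

```text
time: 31.2
ee_pos: [0.5642, -0.1372, 0.0617]
eef_rot: [-179.9, -0.0, 88.7]
wrist_force: [-0.5, 1.0, -3.3]
grip_width: 0.18
gripper_force: 30.0
```

>>> {"method": "move_arm", "body": {
  "motion": [
    [0.05,0,0,0.04,0,0,0],
    [0.05,0,0,0,0,0,0]
  ]
}}

```text
time: 31.4
ee_pos: [0.5646, -0.1373, 0.0606]
eef_rot: [-180.0, 0.0, 88.7]
wrist_force: [0.2, 0.6, -3.1]
grip_width: 0.179
gripper_force: 30.0
```

>>> {"method": "move_arm", "body": {
  "motion": [
    [0.05,0,0,0.03,0,0,0],
    [0.05,0,0,0.01,0,0,0],
    [0.05,0,0,0,0,0,0]
  ]
}}

```text
time: 31.7
ee_pos: [0.5646, -0.1373, 0.059]
eef_rot: [-180.0, 0.0, 88.7]
wrist_force: [-0.3, -0.2, -2.4]
grip_width: 0.183
gripper_force: 30.0
```

>>> {"method": "move_arm", "body": {
  "motion": [
    [0.05,0,0,0.02,0,0,0],
    [0.05,0,0,0,0,0,0]
  ]
}}

```text
time: 31.9
ee_pos: [0.5646, -0.1373, 0.0582]
eef_rot: [-180.0, 0.0, 88.7]
wrist_force: [0.4, 0.0, -3.0]
grip_width: 0.177
gripper_force: 30.0
```

>>> {"method": "move_arm", "body": {
  "motion": [
    [0.05,0,0,0.02,0,0,0],
    [0.05,0,0,0.01,0,0,0],
    [0.05,0,0,0,0,0,0]
  ]
}}

```text
time: 32.2
ee_pos: [0.5647, -0.1374, 0.0579]
eef_rot: [180.0, 0.0, 88.7]
wrist_force: [-2.7, 0.3, 4.6]
grip_width: 0.184
gripper_force: 30.0
```

>>> {"method": "move_arm", "body": {
  "motion": [
    [0.05,0,0,0.02,0,0,0],
    [0.05,0,0,0,0,0,0]
  ]
}}

```text
time: 32.4
ee_pos: [0.5647, -0.1374, 0.0579]
eef_rot: [180.0, 0.0, 88.7]
wrist_force: [-4.4, 1.6, 12.5]
grip_width: 0.179
gripper_force: 30.0
```

>>> {"method": "move_arm", "body": {
  "motion": [
    [0.5,0,0,0,0,0,0],
    [0.5,0,0,0,0,0,0],
    [0.5,0,0,0,0,0,0],
    [0.5,0,0,0,0,0,0],
    [0.5,0,0,-0.2,0,0,0]
  ]
}}

```text
time: 32.9
ee_pos: [0.5638, -0.137, 0.0635]
eef_rot: [-179.9, -0.0, 88.7]
wrist_force: [0.3, 0.1, -0.0]
grip_width: 0.5
gripper_force: 0.0
```

>>> {"method": "move_arm", "body": {
  "motion": [
    [0.5,0,0,-0.7,0,0,0],
    [0.5,0,0,-0.9,0,0,0],
    [0.5,0,0,-0.9,0,0,0],
    [0.5,0,0,-0.9,0,0,0],
    [0.5,-0.8,0,-0.4,0,0,0]
  ]
}}

```text
time: 33.4
ee_pos: [0.5654, -0.1673, 0.2205]
eef_rot: [179.7, 0.0, 88.9]
wrist_force: [0.8, 0.0, -0.8]
grip_width: 0.5
gripper_force: 0.0
```

>>> {"method": "move_arm", "body": {
  "motion": [
    [0.5,-0.9,0,-0.4,0,0,0],
    [0.5,-0.9,0,-0.4,0,0,0],
    [0.5,0,0,0,0,0,0],
    [0.5,0,0,0,0,0,0],
    [0.5,0,0,0,0,0,0]
  ]
}}

```text
time: 33.9
ee_pos: [0.5616, -0.2401, 0.2477]
eef_rot: [-179.9, -0.1, 88.7]
wrist_force: [0.2, -0.2, -0.3]
grip_width: 0.503
gripper_force: 0.0
```

```bash
python3 - <<'E'
from h import *
for i in range(3):
    s=ctrl.read_state();c,W=look("w12")
print(s["ee_pos"],s["time"]);Z=W[...,2]
n=(abs(W[...,0]-.5646)<.1)&(abs(W[...,1]+.1379)<.17)
rect("bar",W,n&(Z>.072)&(Z<.09));m=n&(Z>.044)&(Z<.06);rect("lid",W,m)
P=W[m];A=np.c_[P[:,:2]-P[:,:2].mean(0),np.ones(len(P))];print(np.linalg.lstsq(A,P[:,2],rcond=None)[0])
E
```

```text
[ 0.56174644 -0.2397882   0.24753208] 34.0
bar 1404 [ 0.5643 -0.138 ] [0.1042 0.0152] 89.24 z [0.0757 0.0789 0.0805]
lid 24996 [ 0.5638 -0.1608] [0.2403 0.1561] 88.77 z [0.0503 0.0517 0.0532]
[ 0.00154777 -0.00170063  0.05173431]
```

View pics/w12.png

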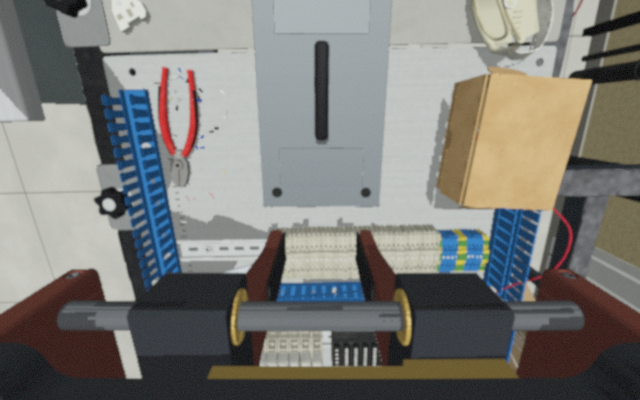

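The lid is centred on the case at (0.564, -0.138) and level. The bar top reads about 0.080 m, as expected for fully home, and the gripper is clear.

```bash
python3 -c "
from workcell import workorder
print(workorder.job_done())"
```

```text
the job is handed in; nothing more can be done
None
```

I swapped the tin and tape, laid the relay in its slot, set the lid square and fully home, and handed the job in at about 34 s with the gripper open and clear; the driver and cutter were left alone.

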